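# Show the tamper's sole to the inspection camera

### The job

Switch the inspection camera on by flipping the toggle on the switch box fully over to its bar-marked side; then lift the espresso tamper out of the compartment tray and hold it in the air with its flat sole square to the camera's upward-tilted lens, centred on the lens axis and about 10 cm in front of the glass. Do not touch the camera, and leave the three tins standing in the tray. Finish while still holding the tamper there, steady: do not put it down or let go.

Things in the scene. Friction and masses are not known exactly. Their poses are not given: they have to be found in the camera images.
- toggle (a joint): the toggle lever's hinge: 0 = off (leaning to the switch box's own -x side, marked with a small white ring), 0.9 rad = on (leaning to its +x side, marked with a short white bar). Its weighted ball makes it fall to the nearer end once past the middle (0.45) and stay there; about 0.5 N at the ball moves it
- toggle_tip (a point): centre of the 16 mm black ball at the lever's end. The 8 mm thick steel lever pivots 49 mm above the worktop about the box's y axis, 48 mm from pivot to ball centre, and leans 0.45 rad either side of upright (ball about 21 mm to either side of the pivot, 92 mm above the worktop)
- switch_box: grey switch box fixed to the worktop, 90 x 60 x 46 mm (x, y, z), with a 50 x 32 mm metal plate on top up to 49 mm; origin under its centre, z up. Its x axis points from the off mark (ring) to the on mark (bar). The lever pivots over its centre
- tamper: espresso tamper standing in one of the four tray compartments: round steel foot 58 mm across and 24 mm high with a turned brown wooden knob above it, 41 mm across at its widest (treat as an upright 41 mm cylinder from 24 to 86 mm); 86 mm tall in all, 0.25 to 0.4 kg. Origin: centre of its flat sole; z along its axis from sole to knob
- tray: plain steel tray, fixed to the worktop, 180 x 180 x 28 mm, 4 mm floor and walls, cross-divided into four equal compartments whose centres lie 44 mm either way from its centre along its x and y; origin under its centre
- camera_head: the camera head on its fixed stand (grey box, black lens barrel ending in a 60 mm round white ring light round the lens). Origin: centre of the lens glass at the front face, 127 mm above the worktop. Its z axis is the optical axis, pointing out of the lens, up and back towards the robot's side, 30 degrees from vertical. The head reaches 104 mm behind the glass
- camera: the camera's fixed stand: dark base 100 x 100 x 12 mm with two cheeks to 90 mm height; origin under the base centre. The lens leans to its -x side, the glass lies 30 mm to -x of its origin
- tin_tall: dark screw-lid sample tin, 65 mm across, 68 mm tall, standing in the tray; origin: centre of its underside
- tin_a: pale metal screw-lid sample tin, 65 mm across, 52 mm tall, standing in the tray; origin: centre of its underside
- tin_b: another such tin, 65 mm across, 52 mm tall, standing in the tray; origin: centre of its underside

How it is judged:
By the outcome, as a careful person would: the job done as asked, in the order asked, and still so for the second after the job is handed in, while the arm keeps its last pose, push and grip.
It also fails if it takes over 53 s, if anything falls off the work surface, if the arm or the gripper's body presses on something with over 40 N, if the wrist force passes 120 N, or if a joint passes its speed limit or range.

### The arm

A 6-joint arm with a two-finger parallel gripper is mounted at the origin on a cart in front of the work surface, level with it; the furniture and walls round the work are solid. World frame = base frame: x ahead of the robot, y to its left, z up, the work surface at z = 0. Lengths are in mm, angles in rad, forces in N, time in s.
With the tool pointing down it reaches from about 350 to 875 mm from the base axis. Payload 4.2 kg.
Tool frame: the origin (TCP) lies between the finger pads; the fingertips stand 14 mm ahead of it and the grasp point (between the pads) lies 5 mm behind it; z points along the fingers, y is the line along which they close (so a half turn about z gives the same grasp; the last joint's range is limited). The gripper opens to 85 mm and grips with 20 to 120 N. Pads are 22 mm wide; open, the fingers measure 114 mm over their backs; the gripper's body (76 mm by 85 mm) begins 54 mm behind the grasp point. The pads swing forward as they close: fully open they stand 13 mm farther back than shut.
Start: joints at [-1.037, 0.385, 0.008, 0, -1.194, -0.259], TCP at [169.613, -601.524, 245.312] pointing down, gripper open.
Joint ranges: [-3.14, 3.14], [-1.21, 2.06], [-1.07, 1.41], [-3.16, 2.05], [-2.99, -0.16], [-3.1, 3.1]. Speed limits (rad/s): [2.79, 2.79, 3.14, 3.14, 3.14, 3.14].

### API

Orientations are given as a unit quaternion [x, y, z, w].
In Python, from bench import * gives the robot as it stands.
- The arm moves only by the tool carry_out, never from a script. Its argument "motion" is a list of rows, each a list of 7 numbers: the turn, a rotation vector about the tool's x, y, z in rad, then the shift along the tool's x, y, z in mm, then the opening, from -1 (shut) to 1 (fully open), so that 0 is half open. A call has 1 to 5 rows; each row is the pose to reach, as a shift and turn from the pose commanded when the call began, along the tool's axes at that moment; what a row does not reach only later rows make up. A row lasts 1/8 s, in which the tool goes at most 62.5 mm and 10.7 degrees, less where a joint would pass 70% of its speed; a pose out of reach is approached as far as the arm can. A call with a gripper value outside its range is refused whole. The fingers move at their own pace and stop on an object; the grip force is fixed at half the most. Time passes only in rows, so rows that repeat a pose let the fingers close. It gives the time, the measured TCP pose, the force, the opening and the grip force at its end, in the units of the state.
- read_state(): the state, without advancing time (a new reading comes with each control period).
- get_image(name): name is "side" or "top" or "wrist"; returns a dict with "color" (420x560x3 uint8, blue, green, red), "mtx" (3x3 intrinsics, pixels), "k1" (the pictures are not rectified: a ray, as slopes to the right and down, at radius r is drawn at 1 + k1 r^2 times it, then the intrinsics apply), "position" and "orientation" of the camera in the world. Camera axes: x right, y down, z forward; pixel columns grow to the right and rows downward; lengths in mm; the calibration is good to about 2 mm. A picture is of the moment at which its call begins. There is no depth.
- job_done(): hands the job in; it is judged then, once.
The state is a dict: "clock": time; "joints": joint angles; "joint_vel": joint speeds; "joint_efforts": joint torques, N m; "position": TCP position; "ee_rot": TCP orientation; "contact_force": force on the tool from outside, world axes, zero at the start; "wrist_torque": the same for the moment, N m; "gripper_width": finger opening in mm; "grasp_force": force on a finger pad.
Only numpy, scipy, OpenCV 4.12 (cv2) and the standard library are available. Lean on these libraries where they do the work, as an engineer would, in place of code of your own. Each camera call takes 0.05 s, during which the arm holds its last target. There are 200 camera calls.

## Working session

There is one attempt and no reset: what is moved stays moved. The work goes in short steps, Python scripts to look and compute and a tool call to move; the robot and the scene stay as the last step left them, time stands still between calls to the robot, and variables do not carry over. Pictures are saved under pics/ and viewed, at most 12 in all, crops included, and the job is handed in when it is done.

Besides the shell and the picture viewer there is one more tool, called after "Call:" as name(argument=value, ...), one argument or row to a line, values as JSON. carry_out: Moves the arm, as the interface text tells. Its arguments: {"type":"object","properties":{"motion":{"type":"array"}},"required":["motion"]}

```bash
mkdir -p pics; python3 - <<'E'
from bench import *
import cv2,json
s=read_state();print(s)
for n in("side","top"):
    g=get_image(n);cv2.imwrite(f"pics/{n}0.png",g["color"]);print(n,g["mtx"],g["k1"],g["position"],g["orientation"])
E
```

```text
{'clock': 0.0, 'joints': array([-1.03742699e+00,  3.85566089e-01,  6.59301027e-03, -5.13128505e-04,
       -1.19406378e+00, -2.58633259e-01]), 'joint_vel': array([-5.71089962e-05, -7.23063181e-04, -1.60834334e-04, -5.92279939e-05,
       -3.29622337e-04, -1.14863527e-03]), 'joint_efforts': array([-7.50794379e-05, -3.92283261e+01,  1.88401705e+01,  4.18618217e+00,
       -4.59046409e-03,  1.01715943e-05]), 'position': array([ 169.43382005, -600.98606783,  244.20090207]), 'ee_rot': array([-1.36842570e-01,  9.90592146e-01,  1.12555344e-03, -2.12111391e-04]), 'contact_force': array([-0.19510416, -0.68341055,  0.26664491]), 'wrist_torque': array([-0.00755013, -0.05177577, -0.03790185]), 'grasp_force': 0.0, 'gripper_width': 85.08835062291197}
side [[541.0851214    0.         277.81305201]
 [  0.         541.0851214  205.77059205]
 [  0.           0.           1.        ]] -0.1790070155846192 [245.18815066 627.44860802 668.13715186] [-0.12573713  0.86365547 -0.4809407   0.08357894]
top [[459.01589779   0.         276.11491916]
 [  0.         459.01589779 202.24431691]
 [  0.           0.           1.        ]] -0.046140057694522965 [ 344.3295921  -261.57718411  925.24544101] [ 0.71346551 -0.69414476  0.06886936 -0.06623474]
```

View pics/top0.png

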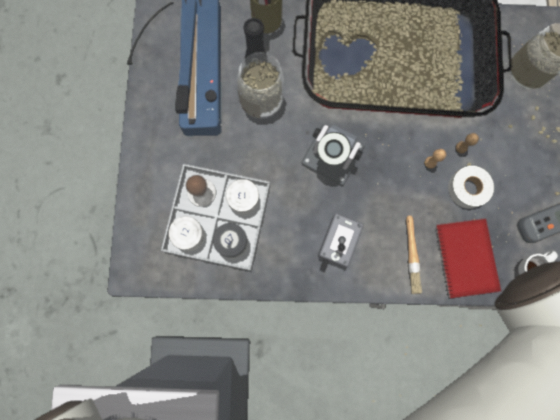

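View pics/side0.png

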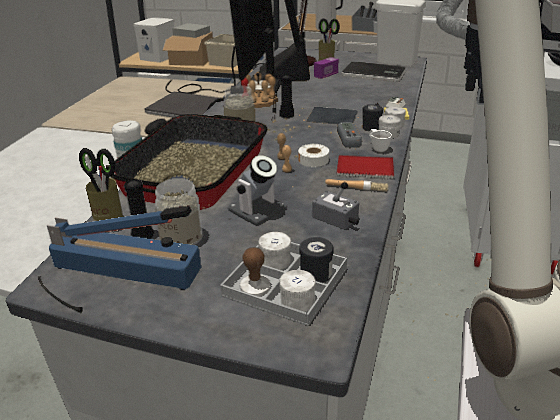

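Top view: tray with the tamper at about (197,187), camera lens at (334,149), switch box at (341,240). The side view shows the same three. I'll zoom in on both.

```bash
cat > h.py <<'E'
import numpy as np,cv2
from scipy.spatial.transform import Rotation as R
from bench import *
def D(g): return np.array([g["k1"],0,0,0,0.])
def ray(g,px):
    # invert: drawn = s*(1+k1 r^2)
    q=cv2.undistortPointsIter(np.array([[px]],float),g["mtx"],D(g),None,None,(3,50,1e-12))[0,0]
    return np.array(g["position"]),R.from_quat(g["orientation"]).apply([q[0],q[1],1])
def atz(g,px,z):
    p,d=ray(g,px);return p+d*(z-p[2])/d[2]
def tri(obs):
    A=np.zeros((3,3));b=np.zeros(3)
    for g,px in obs:
        p,d=ray(g,px);d=d/np.linalg.norm(d);M=np.eye(3)-np.outer(d,d);A+=M;b+=M@p
    return np.linalg.solve(A,b)
def proj(g,P):
    r=R.from_quat(g["orientation"]).inv();c=r.apply(np.atleast_2d(P)-g["position"])
    q,_=cv2.projectPoints(c,np.zeros(3),np.zeros(3),g["mtx"],D(g));return q[:,0]
E
python3 - <<'E'
from h import *
import pickle
t=get_image("top");s=get_image("side");pickle.dump((t,s),open("g.pkl","wb"))
a=cv2.resize(t["color"][115:285,150:376],None,fx=3.5,fy=3.5,interpolation=cv2.INTER_CUBIC)
b=cv2.resize(s["color"][145:325,210:400],None,fx=3.3,fy=3.3,interpolation=cv2.INTER_CUBIC)
cv2.imwrite("pics/a.png",a);cv2.imwrite("pics/b.png",b);print(a.shape,b.shape)
for p in[(276,202),(276,100),(197,187),(341,240),(334,149)]:print(p,atz(t,p,0).round())
E
```

```text
(595, 791, 3) (594, 627, 3)
(276, 202) [ 524. -262.    0.]
(276, 100) [ 748. -256.    0.]
(197, 187) [551. -98.   0.]
(341, 240) [ 449. -396.    0.]
(334, 149) [ 641. -381.    0.]
```

View pics/a.png

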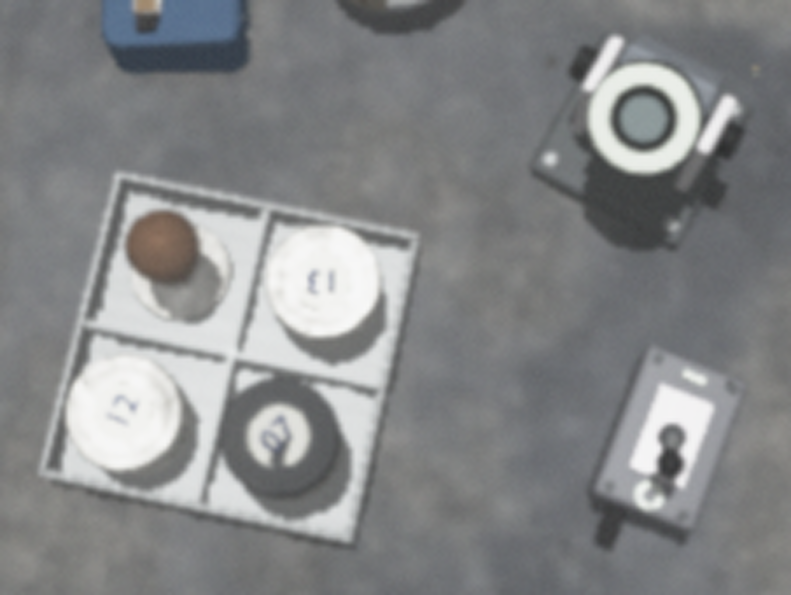

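View pics/b.png

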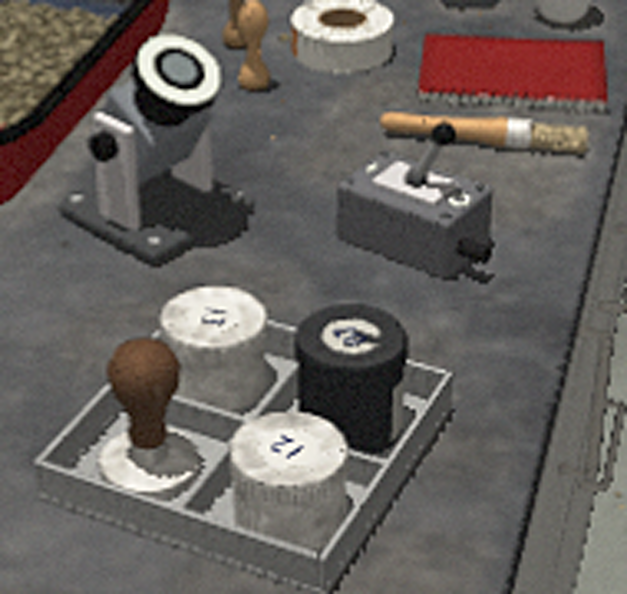

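Top crop: tray rim corners (117,175), (418,236), (352,545), (42,476). Lens centre (643,118), ball (670,464), bar (695,377), ring (650,495), foot (181,272), knob (162,245). Side crop: lens (180,70), ball (443,133), knob (144,372), foot (150,458).

```bash
python3 - <<'E'
from h import *
import pickle
t,s=pickle.load(open("g.pkl","rb"))
T=lambda x,y:(t,((x+.5)/3.5-.5+150,(y+.5)/3.5-.5+115))
S=lambda x,y:(s,((x+.5)/3.3-.5+210,(y+.5)/3.3-.5+145))
tc=np.array([atz(*T(*p),28) for p in[(117,175),(418,236),(352,545),(42,476)]]);print("tray",tc.round(1).tolist(),tc.mean(0))
sc=np.array([atz(*S(*p),28) for p in[(38,463),(323,555),(452,373)]]);print("tray side",sc.round(1).tolist(), (sc[0]+sc[2])/2)
bx=np.array([atz(*T(*p),46) for p in[(652,345),(745,385),(687,535),(592,495)]]);print("box",bx.round(1).tolist(),bx.mean(0))
print("bar,ring",atz(*T(695,377),46),atz(*T(650,495),46),atz(*S(371,168),46),atz(*S(458,198),46))
print("ball",tri([T(670,464),S(443,133)]),atz(*T(670,464),92),atz(*S(443,133),92))
print("lens",tri([T(643,118),S(180,70)]),atz(*T(643,118),127),atz(*S(180,70),127))
print("foot",atz(*T(181,272),28),atz(*S(150,458),28),"knob",tri([T(162,245),S(144,372)]),atz(*T(162,245),72))
print("base corners",[atz(*p,12).round(1).tolist() for p in[T(532,168),T(675,245),S(62,210),S(155,263),S(250,205)]])
E
```

```text
tray [[590.4, -72.2, 28.0], [559.0, -247.3, 28.0], [382.4, -216.0, 28.0], [415.6, -41.5, 28.0]] [ 486.86895556 -144.25478933   28.        ]
tray side [[587.6, -69.7, 28.0], [415.9, -41.1, 28.0], [382.2, -213.1, 28.0]] [ 484.85359824 -141.39697749   28.        ]
box [[496.2, -379.5, 46.0], [475.2, -431.1, 46.0], [391.9, -398.9, 46.0], [412.3, -346.9, 46.0]] [ 443.88976584 -389.08658562   46.        ]
bar,ring [ 478.90880402 -403.37690729   46.        ] [ 413.08257207 -378.60247722   46.        ] [ 476.96836425 -403.21669509   46.        ] [ 411.93233573 -380.03360644   46.        ]
ball [ 425.17778249 -382.87200337   92.27117575] [ 425.82097178 -382.83718443   92.        ] [ 424.63531521 -383.34477976   92.        ]
lens [ 600.51930424 -364.21383297  125.15965418] [ 601.59292691 -363.74160104  127.        ] [ 597.50560957 -360.32322237  127.        ]
foot [ 534.11943822 -112.59438071   28.        ] [528.75909096 -91.15962456  28.        ] knob [ 537.78983604 -109.23914056   73.55159078] [ 539.56284507 -108.65224785   72.        ]
base corners [[605.9, -313.0, 12.0], [561.8, -397.4, 12.0], [684.8, -347.1, 12.0], [599.6, -300.9, 12.0], [559.5, -387.9, 12.0]]
```

```bash
cat >> h.py <<'E'
def rel(pos,Rt):
    "turn and shift in present tool axes for target TCP pose"
    s=read_state();Rn=R.from_quat(s["ee_rot"])
    print("rot",(Rn.inv()*Rt).as_rotvec().round(3).tolist(),"deg",round(np.degrees((Rn.inv()*Rt).magnitude()),1),"shift",Rn.inv().apply(np.array(pos)-s["position"]).round(1).tolist())
def tool(z,y):
    z=np.array(z,float);z/=np.linalg.norm(z);y=np.array(y,float);y-=z*(y@z);y/=np.linalg.norm(y)
    return R.from_matrix(np.c_[np.cross(y,z),y,z])
E
python3 - <<'E'
from h import *
c=np.array([444,-389.7]);u=np.array([.934,-.357]);Rt=tool([0,0,-1],[.357,.934,0])
p=c-62*u
rel([*p,200],Rt);rel([*p,94],Rt)
print(read_state()["clock"])
E
```

```text
rot [0.001, -0.001, 0.64] deg 36.7 shift [-271.8, 166.1, 44.8]
rot [0.001, -0.001, 0.64] deg 36.7 shift [-271.8, 166.0, 150.8]
0.2
```

Call:
carry_out(
  motion=[
    [0,0,0.13,-54,33,0,-1],
    [0,0,0.26,-108,66,0,-1],
    [0,0,0.39,-163,100,0,-1],
    [0,0,0.52,-217,133,20,-1],
    [0,0,0.64,-271.8,166,45,-1],
  ],
)

```text
clock: 0.82
position: [378.8, -375.8, 205.3]
ee_rot: [0.183, 0.983, -0.0, 0.001]
contact_force: [0.5, -0.6, -0.2]
gripper_width: -0.2
grasp_force: 0.0
```

Call:
carry_out(
  motion=[
    [0,0,0,0,0,50,-1],
    [0,0,0,0,0,70,-1],
    [0,0,0,0,0,70,-1],
  ],
)

```text
clock: 1.2
position: [376.6, -376.5, 133.5]
ee_rot: [0.181, 0.983, 0.001, -0.002]
contact_force: [-0.2, -0.1, 0.4]
gripper_width: -0.1
grasp_force: 0.0
```

```bash
python3 - <<'E'
from h import *
c=np.array([444,-389.7]);u=np.array([.934,-.357]);Rt=tool([0,0,-1],[.357,.934,0])
for k in(-62,-30,0): rel([*(c+k*u),94],Rt)
print(read_state()["position"])
w=get_image("wrist");cv2.imwrite("pics/w1.png",w["color"]);print(proj(w,[[c[0]-21*u[0],c[1]-21*u[1],92],[600,-363,127]]))
E
```

```text
rot [0.001, -0.004, 0.0] deg 0.3 shift [-5.8, 11.7, 39.5]
rot [0.001, -0.004, 0.0] deg 0.3 shift [-37.8, 11.7, 39.4]
rot [0.001, -0.004, 0.0] deg 0.3 shift [-67.8, 11.7, 39.2]
[ 376.63947727 -376.52203009  133.50803277]
[[294.27552894 322.84126706]
 [420.7719307  569.61270681]]
```

View pics/w1.png

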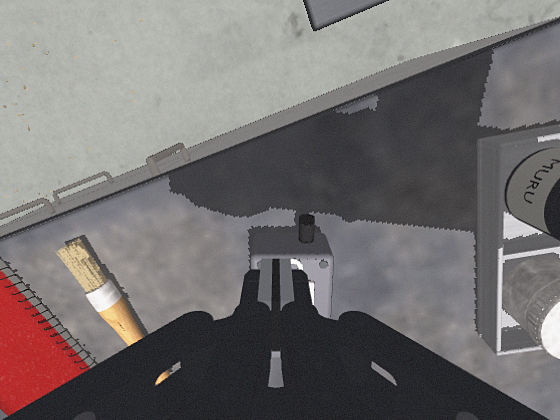

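The wrist view shows the closed fingers at the ring end of the box around (285,270), with the ball hidden behind them. They're 12 mm off sideways, so I'll correct that, go down and push.

Call:
carry_out(
  motion=[
    [0,0,0,-5,11.7,10,-1],
    [0,0,0,-5,11.7,40,-1],
    [0,0,0,-5,11.7,40,-1],
    [0,0,0,-20,11.7,40,-1],
    [0,0,0,-30,11.7,40,-1],
  ],
)

```text
clock: 1.88
position: [411.7, -378.0, 96.7]
ee_rot: [0.181, 0.983, -0.001, 0.001]
contact_force: [-0.4, 0.2, 0.7]
gripper_width: 0.1
grasp_force: 0.4
```

Call:
carry_out(
  motion=[
    [0,0,0,-10,0,0,-1],
    [0,0,0,-20,0,0,-1],
    [0,0,0,-28,0,0,-1],
    [0,0,0,-34,0,0,-1],
    [0,0,0,-34,0,0,-1],
  ],
)

```text
clock: 2.5
position: [441.8, -389.3, 95.0]
ee_rot: [0.182, 0.983, 0.0, -0.0]
contact_force: [-0.1, 0.9, -0.9]
gripper_width: 0.5
grasp_force: 0.0
```

```bash
python3 - <<'E'
from h import *
c=np.array([444,-389.7]);u=np.array([.934,-.357])
s=read_state();d=s["position"][:2]-c;print(d@u,d@[.357,.934],s["position"],s["contact_force"])
E
```

```text
-2.2459567418392092 -0.4018299675110909 [ 441.75838599 -389.27341945   95.00011471] [-0.05356991  0.8580775  -0.87136943]
```

Call:
carry_out(
  motion=[
    [0,0,0,30,0,0,-1],
    [0,0,0,40,0,-30,-1],
    [0,0,0,40,0,-80,-1],
    [0,0,0,40,0,-120,0.6],
    [0,0,0,40,0,-120,0.6],
  ],
)

```text
clock: 3.12
position: [405.4, -375.9, 219.2]
ee_rot: [0.181, 0.983, -0.001, 0.004]
contact_force: [0.3, 0.0, 0.1]
gripper_width: 35.6
grasp_force: 0.0
```

```bash
python3 - <<'E'
from h import *
c=np.array([444,-389.7]);u=np.array([.934,-.357])
t=get_image("top");s=get_image("side")
a=cv2.resize(t["color"][195:285,300:390],(400,400),interpolation=cv2.INTER_CUBIC);b=cv2.resize(s["color"][165:235,290:360],(400,400),interpolation=cv2.INTER_CUBIC)
cv2.imwrite("pics/c.png",np.hstack([a,b]))
P=[[*(c+21*u),92]];print((proj(t,P)-[300,195])*400/90,(proj(s,P)-[290,165])*400/70)
# tamper grasp: tool y along tray diagonal
n=np.array([.985,-.173]);m=np.array([.173,.985]);k=np.array([537.5,-108.5])
for y in((n-m),(m-n)):
    rel([*k,160],tool([0,0,-1],[*y,0])); rel([*k,58],tool([0,0,-1],[*y,0]))
print(read_state())
E
```

```text
[[217.32586044 141.45764594]] [[215.65375479  84.04753719]]
rot [0.001, -0.0, 2.164] deg 124.0 shift [-29.9, 296.3, 55.4]
rot [0.001, -0.0, 2.164] deg 124.0 shift [-29.9, 296.2, 157.4]
rot [0.0, 0.001, -0.977] deg 56.0 shift [-29.9, 296.3, 55.4]
rot [0.0, 0.001, -0.977] deg 56.0 shift [-29.9, 296.2, 157.4]
{'clock': 3.225, 'joints': array([-4.53928344e-01,  2.83150497e-01, -2.21737345e-01, -6.78768519e-04,
       -1.06571811e+00, -1.48216884e+00]), 'joint_vel': array([-0.00085858,  0.02781612, -0.02409277, -0.00359227, -0.00066394,
       -0.0009626 ]), 'joint_efforts': array([ 1.74988731e-02, -3.41651559e+01,  1.85461324e+01,  4.12392005e+00,
        2.34579993e-02,  8.69059227e-05]), 'position': array([ 403.62957461, -374.55323965,  215.18223675]), 'ee_rot': array([1.81798001e-01, 9.83335848e-01, 2.60654348e-04, 1.71296884e-04]), 'contact_force': array([-0.19655736,  0.69815365,  0.00447297]), 'wrist_torque': array([ 0.02638815,  0.01620382, -0.03766866]), 'grasp_force': 0.0, 'gripper_width': 50.79298296504641}
```

View pics/c.png

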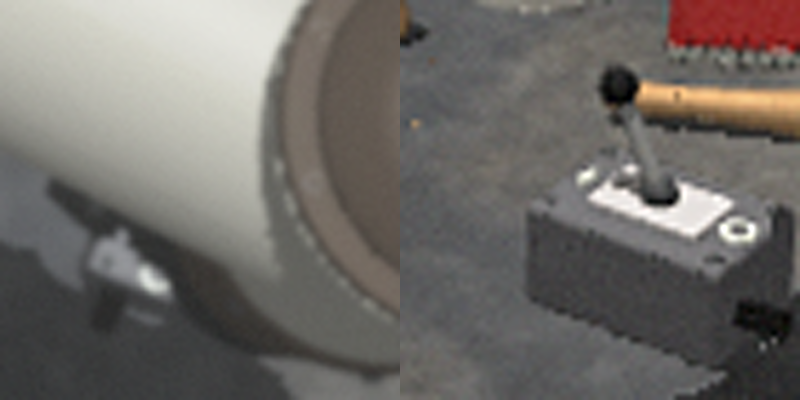

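The side view confirms the toggle is on: ball at (618,85), where I predicted (616,84). Next, the tamper.

Call:
carry_out(
  motion=[
    [0,0,-0.18,-6,58,0,0.6],
    [0,0,-0.36,-12,116,0,0.6],
    [0,0,-0.54,-18,174,0,0.6],
    [0,0,-0.72,-24,232,0,0.6],
    [0,0,-0.9,-29.9,290,20,0.6],
  ],
)

```text
clock: 3.85
position: [536.4, -113.0, 194.9]
ee_rot: [-0.267, 0.964, -0.0, 0.0]
contact_force: [0.5, -0.6, -0.3]
gripper_width: 68.4
grasp_force: 0.0
```

Call:
carry_out(
  motion=[
    [0,0,-0.077,0,0,0,0.6],
    [0,0,-0.077,0,0,0,0.6],
    [0,0,-0.077,0,0,0,0.6],
  ],
)

```text
clock: 4.22
position: [535.0, -115.2, 194.5]
ee_rot: [-0.3, 0.954, 0.0, -0.001]
contact_force: [0.9, -1.2, -0.1]
gripper_width: 68.3
grasp_force: 0.0
```

```bash
python3 - <<'E'
from h import *
n=np.array([.985,-.173]);m=np.array([.173,.985]);k=np.array([537.5,-108.5])
Rt=tool([0,0,-1],[*(m-n),0])
rel([*k,120],Rt);rel([*k,58],Rt)
s=read_state();print(s["position"],s["gripper_width"],s["joints"])
w=get_image("wrist");cv2.imwrite("pics/w2.png",w["color"]);print(proj(w,[[*k,90],[*k,28]]))
E
```

```text
rot [0.001, -0.001, -0.002] deg 0.1 shift [-5.9, 4.0, 74.5]
rot [0.001, -0.001, -0.002] deg 0.1 shift [-6.0, 3.9, 136.5]
[ 535.01754516 -115.15307523  194.51455916] 68.31699678086137 [ 8.42607516e-02  2.97313810e-01 -2.58304058e-01 -1.15295914e-04
 -1.01659551e+00 -1.04517878e+00]
[[279.95597713 220.19470329]
 [278.99618129 196.56180388]]
```

View pics/w2.png

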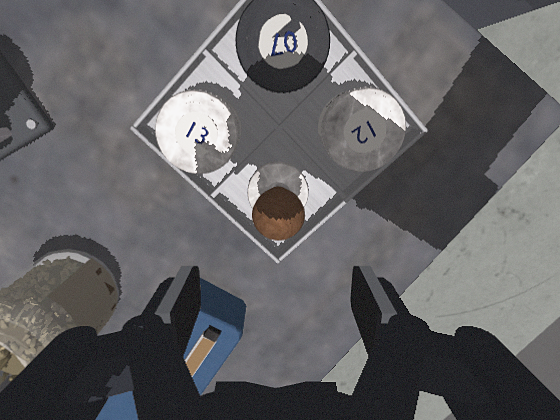

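The wrist view has the knob at (278,213) and the fingers either side of it, matching the prediction. I'll go down and grip.

Call:
carry_out(
  motion=[
    [0,0,0,-6,4,40,0.6],
    [0,0,0,-6,4,80,0.6],
    [0,0,0,-6,4,110,0.6],
    [0,0,0,-6,4,136,0.6],
    [0,0,0,-6,4,136,0.6],
  ],
)

```text
clock: 4.9
position: [536.5, -108.8, 57.5]
ee_rot: [-0.3, 0.954, 0.001, -0.002]
contact_force: [0.0, -0.2, 0.0]
gripper_width: 68.4
grasp_force: 0.0
```

Call:
carry_out(
  motion=[
    [0,0,0,0,0,0,-1],
    [0,0,0,0,0,0,-1],
    [0,0,0,0,0,0,-1],
    [0,0,0,0,0,0,-1],
    [0,0,0,0,0,0,-1],
  ],
)

```text
clock: 5.52
position: [539.5, -108.3, 60.9]
ee_rot: [-0.301, 0.953, -0.001, 0.002]
contact_force: [0.2, -2.4, 6.5]
gripper_width: 40.2
grasp_force: 60.2
```

Call:
carry_out(
  motion=[
    [0,0,0,0,0,-10,-1],
    [0,0,0,0,0,-30,-1],
    [0,0,0,0,0,-60,-1],
    [0,0,0,0,0,-100,-1],
    [0,0,0,0,0,-140,-1],
  ],
)

```text
clock: 6.15
position: [537.0, -107.6, 199.7]
ee_rot: [-0.301, 0.954, 0.001, -0.001]
contact_force: [0.8, -1.0, -1.6]
gripper_width: 39.7
grasp_force: 60.8
```

```bash
python3 - <<'E'
from h import *
import pickle
from scipy.optimize import least_squares
t,s=pickle.load(open("g.pkl","rb"))
def ring(g,x0,y0,x1,y1):
    im=g["color"][y0:y1,x0:x1];m=((im.min(2)>165)*255).astype(np.uint8)
    cs,_=cv2.findContours(m,cv2.RETR_EXTERNAL,cv2.CHAIN_APPROX_NONE);c=max(cs,key=cv2.contourArea)
    e=cv2.fitEllipse(c);return np.array(e[0])+[x0,y0],e,cv2.contourArea(c)
rt=ring(t,314,130,352,167);rs=ring(s,247,150,280,180);print(rt,rs)
T=lambda x,y:((x+.5)/3.5-.5+150,(y+.5)/3.5-.5+115)
S=lambda x,y:((x+.5)/3.3-.5+210,(y+.5)/3.3-.5+145)
def model(p):
    x,y,a=p[:3];X=np.array([np.cos(a),np.sin(a),0]);Y=np.array([-X[1],X[0],0]);o=np.array([x,y,0])
    return o,X,Y
def f(p):
    o,X,Y=model(p);h=np.array([0,0,12]);L=o-30*X+[0,0,127]
    r=[]
    off={'t':p[3:5],'s':p[5:7]}
    for k,g,pts in(('t',t,[(o-50*X+50*Y+h,T(532,168)),(o-50*X-50*Y+h,T(675,245)),(L,rt[0])]),('s',s,[(o+50*X+50*Y+h,S(62,210)),(o-50*X+50*Y+h,S(155,263)),(L,rs[0])])):
        for P,q in pts:r+=list(proj(g,P)[0]-np.array(q)-off[k])
    return r+list(np.array(p[3:7])*.7)
r=least_squares(f,[626,-375,-.47,0,0,0,0]);p=r.x
o,X,Y=model(p);print(p.round(3),"res",np.round(r.fun,1));L=o-30*X+[0,0,127];print("lens",L)
# ring-only yaw: compare ellipse shapes
for yaw in(-.55,-.5,-.45,-.4,-.35,-.3):
    X=np.array([np.cos(yaw),np.sin(yaw),0]);Y=np.array([-X[1],X[0],0]);A=-.5*X+[0,0,.866];B=np.cross(A,Y)
    th=np.linspace(0,2*np.pi,60);C=L+30*(np.outer(np.cos(th),Y)+np.outer(np.sin(th),B))
    print(yaw,[ (np.round(e[1],1).tolist(),round(e[2],1)) for e in(cv2.fitEllipse(proj(g,C).astype(np.float32)) for g in(t,s))])
E
```

```text
(array([333.16825485, 147.50977135]), ((19.168254852294922, 17.5097713470459), (29.26614761352539, 36.25224685668945), 130.49327087402344), 786.5) (array([263.6525383 , 165.49855518]), ((16.652538299560547, 15.498555183410645), (17.940719604492188, 25.023765563964844), 115.6194076538086), 351.0)
[ 6.26948e+02 -3.76584e+02 -4.73000e-01 -4.59000e-01  8.16000e-01
 -1.13500e+00 -1.41900e+00] res [-1.3 -0.5  0.9  0.2  0.2  0.7 -1.4 -0.8 -0.  -1.   0.9  1.1 -0.3  0.6
 -0.8 -1. ]
lens [ 600.2410136 -362.9196868  127.       ]
-0.55 [([32.7, 33.0], 138.6), ([20.4, 27.5], 115.6)]
-0.5 [([32.8, 33.1], 122.4), ([20.0, 27.5], 116.7)]
-0.45 [([32.8, 33.1], 107.7), ([19.6, 27.5], 117.7)]
-0.4 [([32.7, 33.1], 97.0), ([19.2, 27.5], 118.6)]
-0.35 [([32.7, 33.2], 89.2), ([18.7, 27.5], 119.3)]
-0.3 [([32.6, 33.2], 83.2), ([18.2, 27.5], 120.0)]
```

```bash
cat >> h.py <<'E'
def goal(dist,L=(600.2,-362.9,127),yaw=-.475,d=57.):
    X=np.array([np.cos(yaw),np.sin(yaw),0]);a=-.5*X+[0,0,np.sqrt(.75)]
    return np.array(L)+(dist+d)*a,tool(-a,-X)
E
python3 - <<'E'
from h import *
s=read_state();print(s["position"],s["joints"],s["contact_force"]);p,r=goal(150);print(p);rel(p,r)
E
```

```text
[ 536.99002993 -107.57920501  199.67150581] [ 0.09774629  0.29359038 -0.24892801 -0.00135188 -1.03064538 -1.05640893] [ 0.78563656 -1.02866651 -1.63026405]
[ 508.15820331 -315.56547072  306.26725858]
rot [0.516, -0.128, -0.473] deg 40.8 shift [143.2, -153.5, -106.7]
```

Call:
carry_out(
  motion=[
    [0.05,-0.013,-0.047,10,-10,-25,-1],
    [0.1,-0.026,-0.095,25,-27,-50,-1],
    [0.155,-0.038,-0.142,43,-46,-70,-1],
    [0.206,-0.051,-0.19,60,-64,-85,-1],
    [0.258,-0.064,-0.237,75,-80,-95,-1],
  ],
)

```text
clock: 6.78
position: [521.5, -216.8, 294.1]
ee_rot: [-0.409, 0.903, -0.113, 0.069]
contact_force: [0.1, -0.1, -3.6]
gripper_width: 39.7
grasp_force: 61.0
```

```bash
python3 - <<'E'
from h import *
p,r=goal(150);rel(p,r);s=read_state();print(s["position"],s["joints"])
E
```

```text
rot [0.256, -0.063, -0.235] deg 20.2 shift [82.9, -56.7, -0.1]
[ 521.49020409 -216.7933716   294.08361868] [-0.03835965  0.12843512 -0.30783774  0.17551268 -0.91592323 -0.77306603]
```

Call:
carry_out(
  motion=[
    [0.064,-0.016,-0.059,20,-14,0,-1],
    [0.128,-0.032,-0.118,41,-28,0,-1],
    [0.192,-0.047,-0.177,62,-42,0,-1],
    [0.256,-0.063,-0.235,83,-57,0,-1],
    [0.256,-0.063,-0.235,83,-57,0,-1],
  ],
)

```text
clock: 7.4
position: [506.9, -316.1, 304.6]
ee_rot: [-0.502, 0.826, -0.22, 0.134]
contact_force: [-0.1, 0.0, -2.8]
gripper_width: 40.0
grasp_force: 61.2
```

```bash
python3 - <<'E'
from h import *
p,r=goal(150);rel(p,r);s=read_state();print(s["position"],s["joints"])
p,r=goal(100);rel(p,r)
o=[]
for n in("wrist","side"):
    g=get_image(n);cv2.imwrite(f"pics/{n}3.png",g["color"]);o.append(g)
w,sd=o
L=np.array([600.2,-362.9,127]);yaw=-.475;X=np.array([np.cos(yaw),np.sin(yaw),0]);Y=np.array([-X[1],X[0],0]);O=L+30*X;O[2]=12
print(proj(w,[L]+[O+i*50*X+j*50*Y for i,j in((-1,1),(-1,-1),(1,1),(1,-1))]).round())
crop=lambda:cv2.resize(sd["color"][60:220,190:350],(480,480),interpolation=cv2.INTER_CUBIC)
b=crop();a=cv2.resize(w["color"],(640,480));cv2.imwrite("pics/d.png",np.hstack([b,]));cv2.imwrite("pics/e.png",a)
E
```

```text
rot [0.004, -0.002, -0.004] deg 0.3 shift [-1.1, -1.6, -1.0]
[ 506.85941451 -316.09368426  304.56539768] [-0.23415591  0.07676209 -0.4284831   0.22439915 -0.57009662 -0.404017  ]
rot [0.004, -0.002, -0.004] deg 0.3 shift [-1.2, -1.8, 49.0]
[[273. 181.]
 [330. 202.]
 [334. 123.]
 [265. 192.]
 [264. 121.]]
```

View pics/e.png

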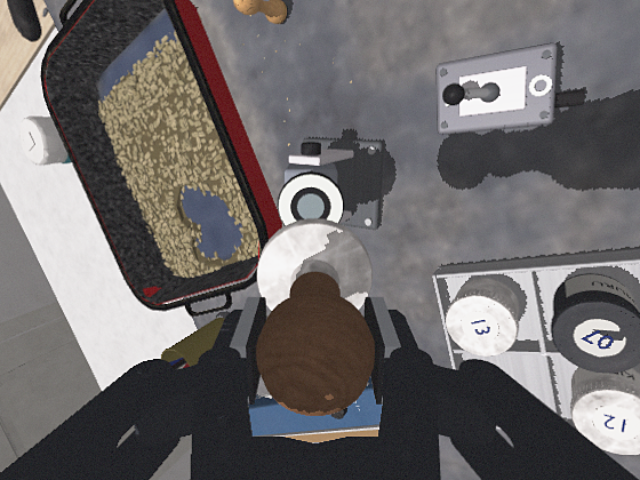

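View pics/d.png

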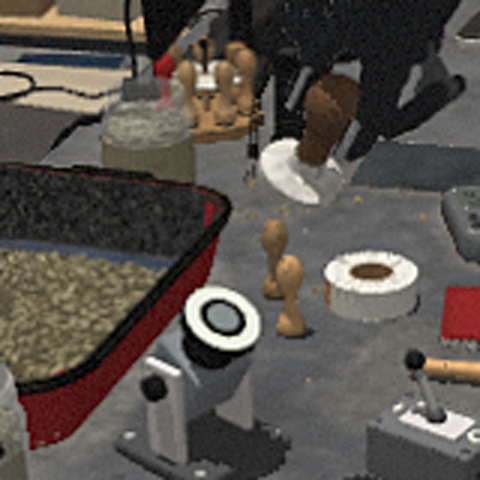

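Wrist view: lens at (272,181) in full-frame pixels against (273,181) predicted, and the base corners are within 3 px, so the camera pose holds up. Foot silhouette: left edge 225, right 325.5, top 193.4. Next is how the tamper sits in the hand.

```bash
python3 - <<'E'
from h import *
s=read_state();Rn=R.from_quat(s["ee_rot"]);th=np.linspace(0,2*np.pi,180)
w=get_image("wrist");sd=get_image("side")
def rim(d,tx=0,ty=0,ox=0,oy=0):
    Rr=R.from_rotvec([tx,ty,0]);out=[]
    for h,r in((0,29),(24,29)):
        c=np.c_[29*np.cos(th),29*np.sin(th),np.full(180,d+5-h)]
        out.append(Rr.apply(c)+[ox,oy,-5])
    return Rn.apply(np.vstack(out))+s["position"]
for d in(53,57,61):
  for tx,ty in((0,0),(.08,0),(-.08,0),(0,.08)):
    P=rim(d,tx,ty);a=proj(w,P);b=proj(sd,P)
    print(d,tx,ty,"W L,R,T",a[:,0].min().round(1),a[:,0].max().round(1),a[:,1].min().round(1),"S l,r,t,b",*b.min(0).round(1),*b.max(0).round(1))
sc=sd["color"][95:135,265:315];m=((sc.min(2)>120)*255).astype(np.uint8)
n,lab,st,ce=cv2.connectedComponentsWithStats(m);i=1+st[1:,4].argmax();print("side white",st[i]+[265,95,0,0,0])
wc=w["color"];m=((wc.min(2)>110)*255).astype(np.uint8);cv2.imwrite("pics/m.png",m)
for r in(225,235,240,250):
    row=np.where(m[r,205:345])[0];print(r,row.min()+205,row.max()+205)
# fit outline: show overlay
v=cv2.resize(wc[170:290,190:360],None,fx=3,fy=3,interpolation=cv2.INTER_CUBIC);v2=cv2.resize(sd["color"][85:145,250:350],None,fx=4,fy=4,interpolation=cv2.INTER_CUBIC)
P=rim(57)
for im,g,f,o in((v,w,3,(190,170)),(v2,sd,4,(250,85))):
    q=(proj(g,P)+.5-o)*f
    for x,y in q:cv2.circle(im,(int(x),int(y)),1,(0,0,255),-1)
c=np.zeros((600,510,3),np.uint8);c[:360]=v;c[360:,:400]=v2;cv2.imwrite("pics/f.png",c)
E
```

```text
53 0 0 W L,R,T 218.6 331.4 192.5 S l,r,t,b 274.0 98.4 306.1 128.6
53 0.08 0 W L,R,T 212.6 325.4 192.6 S l,r,t,b 272.9 96.7 304.9 127.6
53 -0.08 0 W L,R,T 224.7 337.4 192.6 S l,r,t,b 275.3 100.1 307.3 129.4
53 0 0.08 W L,R,T 218.2 331.8 185.7 S l,r,t,b 275.5 97.7 307.3 128.1
57 0 0 W L,R,T 219.8 330.2 190.6 S l,r,t,b 273.4 99.9 305.3 129.9
57 0.08 0 W L,R,T 213.4 323.7 190.7 S l,r,t,b 272.1 98.0 304.0 128.8
57 -0.08 0 W L,R,T 226.3 336.7 190.7 S l,r,t,b 274.7 101.6 306.6 130.9
57 0 0.08 W L,R,T 219.4 330.6 183.4 S l,r,t,b 274.9 99.1 306.7 129.4
61 0 0 W L,R,T 220.9 329.1 188.8 S l,r,t,b 272.7 101.3 304.6 131.3
61 0.08 0 W L,R,T 214.1 322.1 188.9 S l,r,t,b 271.3 99.4 303.2 130.1
61 -0.08 0 W L,R,T 227.9 336.0 188.9 S l,r,t,b 274.2 103.1 306.0 132.3
61 0 0.08 W L,R,T 220.6 329.5 181.1 S l,r,t,b 274.4 100.5 306.0 130.7
side white [275 106  21  22 247]
225 209 344
235 223 344
240 219 344
250 218 344
```

View pics/f.png

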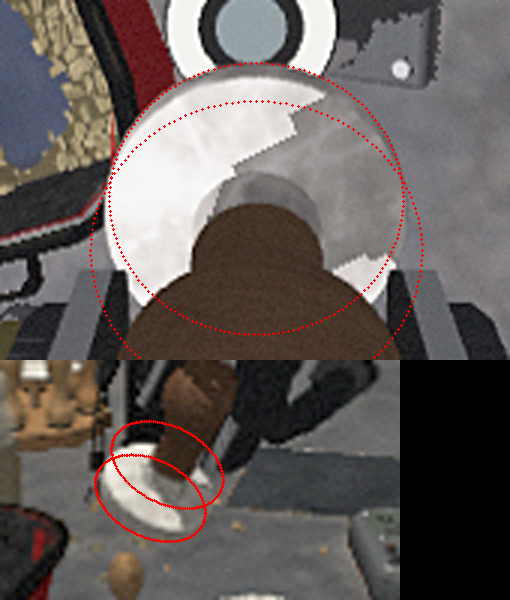

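The overlay shows the sole rim matching its predicted outline within about 1 px in the wrist view: centred, square, and about 55 mm ahead of the TCP. I'll move in to 100 mm.

Call:
carry_out(
  motion=[
    [0.004,0,-0.004,-1.2,-1.8,10,-1],
    [0.004,0,-0.004,-1.2,-1.8,22,-1],
    [0.004,0,-0.004,-1.2,-1.8,36,-1],
    [0.004,0,-0.004,-1.2,-1.8,46,-1],
    [0.004,0,-0.004,-1.2,-1.8,51,-1],
  ],
)

```text
clock: 8.22
position: [534.2, -327.1, 261.7]
ee_rot: [-0.504, 0.823, -0.223, 0.135]
contact_force: [0.5, -1.0, -2.7]
gripper_width: 39.4
grasp_force: 61.2
```

Call:
carry_out(
  motion=[
    [0,0,0,0,0,0,-1],
    [0,0,0,0,0,0,-1],
    [0,0,0,0,0,0,-1],
    [0,0,0,0,0,0,-1],
    [0,0,0,0,0,0,-1],
  ],
)

```text
clock: 8.85
position: [534.1, -326.9, 263.3]
ee_rot: [-0.504, 0.823, -0.223, 0.136]
contact_force: [-0.5, -0.2, -3.1]
gripper_width: 39.7
grasp_force: 61.2
```

```bash
python3 - <<'E'
from h import *
p,r=goal(100,d=55.);rel(p,r);s=read_state();print(s["position"],abs(s["joint_vel"]).max(),s["grasp_force"],s["contact_force"])
w=get_image("side");v=cv2.resize(w["color"][85:235,200:360],None,fx=4,fy=4,interpolation=cv2.INTER_CUBIC)
Rn=R.from_quat(s["ee_rot"]);th=np.linspace(0,2*np.pi,90)
q=(proj(w,Rn.apply(np.c_[29*np.cos(th),29*np.sin(th),0*th+55])+s["position"])+.5-[200,85])*4
for x,y in q:cv2.circle(v,(int(x),int(y)),1,(0,0,255),-1)
cv2.imwrite("pics/k.png",v)
E
```

```text
rot [-0.005, 0.0, 0.003] deg 0.4 shift [1.8, 3.0, 0.6]
[ 534.12949116 -326.90702847  263.29035249] 0.0016968395725540722 61.23608708381653 [-0.54455004 -0.21345972 -3.09848758]
```

View pics/k.png

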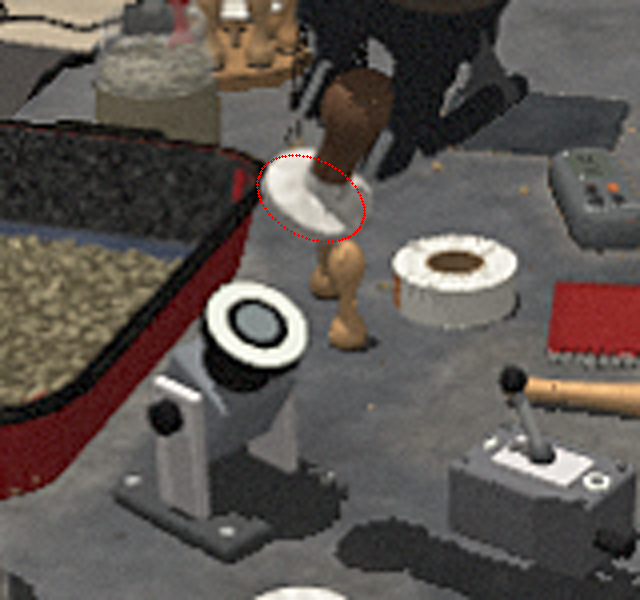

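The sole outline matches the tamper's lower rim around (312,198). One small correction to centre it, then settle.

Call:
carry_out(
  motion=[
    [-0.004,0,0.003,1.8,3,0.6,-1],
    [-0.004,0,0.003,1.8,3,0.6,-1],
    [-0.004,0,0.003,1.8,3,0.6,-1],
    [-0.004,0,0.003,1.8,3,0.6,-1],
    [-0.004,0,0.003,1.8,3,0.6,-1],
  ],
)

```text
clock: 9.52
position: [531.3, -327.5, 261.0]
ee_rot: [-0.503, 0.824, -0.221, 0.135]
contact_force: [0.2, -0.2, -3.6]
gripper_width: 40.1
grasp_force: 61.2
```

Call:
carry_out(
  motion=[
    [0,0,0,0,0,0,-1],
    [0,0,0,0,0,0,-1],
    [0,0,0,0,0,0,-1],
    [0,0,0,0,0,0,-1],
  ],
)

```text
clock: 10.02
position: [531.3, -327.5, 261.0]
ee_rot: [-0.503, 0.824, -0.221, 0.135]
contact_force: [-0.7, 0.2, -3.7]
gripper_width: 39.6
grasp_force: 61.2
```

```bash
python3 - <<'E'
from h import *
p,r=goal(100,d=55.);rel(p,r);s=read_state()
ok=np.linalg.norm(s["position"]-p)<5 and s["grasp_force"]>30
print(s["position"],ok)
if ok: print(job_done())
E
```

```text
rot [-0.001, -0.0, 0.0] deg 0.1 shift [-0.0, -0.1, -0.2]
[ 531.27643495 -327.49809697  261.03569325] True
the job is handed in; nothing more can be done
None
```

I handed the job in at about 10 s: the toggle is on, and the tamper is held steady, square to the lens, on its axis and about 100 mm from the glass, to within a few mm by my camera measurements.

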